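# Hold a lamp ring in the jig's corner

## Task

Lift the top lamp ring off the nested pile (its cross bar makes a handle) and lay it flat on the bed of the assembly jig, in the corner of the long fence and the short stop block. With one diagonal push, down and into the corner, press it firmly against fence, stop block and bed together, about ten newtons on each, and finish while still holding it there with that push: do not let go. Leave the other two rings and everything else on the bench where they are.

Things in the scene. Friction and masses are not known exactly. Their poses are not given: they have to be found in the camera images.
- ring_top: Top ring of three (starts 72 mm up): yellow round wall, 140 mm outside, 120 mm inside diameter, z = 6 to 42 mm. Origin: centre of its underside, z up. Cross bar along its x through the centre, wall to wall, 12 mm wide (y), z = 20 to 34 mm. Four lugs below the wall, out to 58 mm radius, z = 0 to 6 mm: the ring stands on them; they nest inside the ring below with 2 mm play. About 0.3 kg.
- ring_mid: Same ring, second in the pile, origin 36 mm above the bench; its bar may point another way. Stays.
- ring_low: Same ring, lowest in the pile, standing on the bench. Stays.
- jig: Fixed assembly jig on a 225 x 225 x 8 mm plywood base. Origin on the bench directly below the place where the centre of a seated ring belongs; +x points to the long fence, +y to the short stop block, z up.
- seat (a point): Point on the top face of the jig's bed, 18 mm above the bench, where a seated ring's origin belongs; axes as the jig's.
- bed: Flat aluminium plate of the jig, 190 x 190 mm, top face 18 mm above the bench (seat height). Bed, fence and stop are polished and waxed: friction of a ring on them about 0.2. Its origin coincides with the jig's.
- fence: Long steel fence bar of the jig, rigid, 200 mm long along the jig's y, 26 mm thick; its inner face lies 70 mm from the seat along the jig's +x, its top 30 mm above the bed. Its origin coincides with the jig's.
- stop: Short steel stop block of the jig, rigid, 60 mm long along the jig's x and centred on the seat, 26 mm thick; its inner face lies 70 mm from the seat along the jig's +y, its top 30 mm above the bed. Its origin coincides with the jig's.
- tape: Bystander: white tape roll lying flat, 90 mm across, 48 mm high, 72 mm bore, near the pile.
- cap: Bystander: yellow round cover disc, 80 mm across, 6 mm thick, lying flat near the pile.
- bracket: Bystander: green folded L bracket, 110 mm long, 30 mm wide, 34 mm high, lying on the bench near the jig.
- screwdriver: Bystander: black-handled screwdriver, 25 mm thick at most, lying beside the jig.
- tub: Bystander: blue open tub of screws, 80 x 110 x 40 mm, towards the far edge of the bench.
- spray: Bystander: white bottle with a black cap, 56 mm across, 150 mm high, towards the far edge of the bench.
Not all that is in view belongs to the job. What is shaped like the ring_top but blue or purple is not meant.

How it is judged:
On the way:
1. the top ring is lifted clear of the pile (height (world z) of ring_top above 0.095 m and contact force between ring_top and ring_mid below 0.1 N and contact force between the fingers and ring_top above 1 N), for 0.2 s.
At the end, for the whole second after the job is handed in: Top ring flat on the bed (3 mm, 0.04 rad), centre within 4 mm of the seat along each jig axis, still; fingers over 2 N on it; over 3 N on fence, 3 N on stop, 5 N on bed through the last second; other rings within 20 mm and bystanders within 30 mm of their start (contact force between ring_top and fence above 3 N and contact force between ring_top and stop above 3 N and contact force between ring_top and bed above 5 N and contact force between the fingers and ring_top above 2 N and x of ring_top in the frame of seat between -0.004 and 0.004 m and y of ring_top in the frame of seat between -0.004 and 0.004 m and z of ring_top in the frame of seat between -0.003 and 0.003 m and angle between ring_top's own z axis and vertical below 0.04 rad and linear speed of ring_top below 0.02 m/s and distance of each of ring_mid, ring_low from where it was at the start of the episode below 0.02 m and distance of each of tape, cap, bracket, screwdriver, tub, spray from where it was at the start of the episode below 0.03 m); the arm keeps its last pose, push and grip.
It fails at once if another ring of the pile is shifted by over 20 mm (distance of any of ring_mid, ring_low from where it was at the start of the episode above 0.02 m).
It fails at once if a bystander is shifted by over 30 mm (distance of any of tape, cap, bracket, screwdriver, tub, spray from where it was at the start of the episode above 0.03 m).
It also fails if it takes over 58 s, if anything falls off the work surface, if the arm or the gripper's body presses on something with over 40 N, if the wrist force passes 120 N, or if a joint passes its speed limit or range.

## Robot

A 7-joint arm with a two-finger parallel gripper is mounted at the origin on the work surface. World frame = base frame: x ahead of the robot, y to its left, z up, the work surface at z = 0. Lengths are in m, angles in rad, forces in N, time in s.
With the tool pointing down it reaches from about 0.425 to 0.825 m from the base axis. Payload 3.6 kg.
Tool frame: the origin (TCP) lies where the fingers leave the gripper's body, on its centre line; the fingertips stand 73 mm ahead of it and the grasp point (between the pads) lies 54 mm ahead of it; z points along the fingers, y is the line along which they close (so a half turn about z gives the same grasp; the last joint's range is limited). The gripper opens to 85 mm and grips with 20 to 120 N. Pads are 22 mm wide; open, the fingers measure 114 mm over their backs; the gripper's body (76 mm by 85 mm) begins 54 mm behind the grasp point. The pads swing forward as they close: fully open they stand 13 mm farther back than shut.
Start: joints at [1.25, 0.615, -0.013, 1.423, 0.008, 1.103, -0.04], TCP at [0.188, -0.622, 0.304] pointing down, gripper open.
Joint ranges: [-3.12, 3.12], [-0.3, 2.06], [-1.34, 1.32], [0.26, 2.42], [-1.36, 4.5], [0.01, 1.98], [-2.84, 2.84]. Speed limits (rad/s): [2.79, 2.79, 3.14, 3.14, 3.14, 3.14, 3.14].

## Interface

Orientations are given as a unit quaternion [x, y, z, w].
In Python, from station import arm, snapshot, camera_info, ticket gives the robot as it stands. Calls block until the motion is done:
- arm.movep(position, orientation): joint-space move of the TCP to a pose.
- arm.line_to(position, velocity=0.15, ori=None): straight line of the TCP; ori=None keeps the orientation; velocity is the mean speed in m/s.
- arm.move_j(angles): joint-space move.
- arm.move_gripper(opening, effort=None): opening from 0.0 (shut) to 1.0 (fully open); effort is the grip in N (None keeps the last); returns when the fingers have stopped.
- arm.pause(seconds).
- arm.ik(position, orientation): joint angles nearest the present ones, or None.
- snapshot(name): name is "scene" or "side" or "wrist"; returns the picture (420x560x3 uint8, blue, green, red); there is no depth.
- camera_info(name): a dict with "fx", "fy", "cx", "cy" (pixels), "R" (3x3) and "t" (3): a world point X has camera coordinates R X + t; the wrist camera has in their place "T_tool_cam" (4x4, takes a point from camera to tool coordinates, whose origin is the TCP and whose axes are the flange's). Camera axes: x right, y down, z forward; pixel columns grow to the right and rows downward; lengths in m; the calibration is good to about 2 mm. A picture is of the moment at which its call begins: read the wrist's pose just before it. camera_info takes no time and is no camera call.
A pose or a line that the arm cannot do raises arm.MotionError and nothing moves.
- ticket.finish_job(): hands the job in; it is judged then, once.
Readings, each from a call of its own:
- arm.read_time(): time.
- arm.read_joint_positions(): joint angles.
- arm.read_dq(): joint speeds.
- arm.read_effort(): joint torques, N m.
- arm.read_tool_pos(): TCP position.
- arm.read_eef_rot(): TCP orientation.
- arm.read_ft_force(): force on the tool from outside, world axes, zero at the start.
- arm.read_wrist_torque(): the same for the moment, N m.
- arm.read_opening(): opening from 0.0 (shut) to 1.0 (fully open).
- arm.read_finger_force(): force on a finger pad.
Only numpy, scipy, OpenCV 4.12 (cv2) and the standard library are available. Lean on these libraries where they do the work, as an engineer would, in place of code of your own. Each camera call takes 0.05 s, during which the arm holds its last target. There are 200 camera calls.

## Working session

There is one attempt and no reset: what is moved stays moved. The work goes in short steps, each a Python script; the robot and the scene stay as the last script left them, time stands still between calls to the robot, and variables do not carry over. Pictures are saved under pics/ and viewed, at most 10 in all, crops included, and the job is handed in when it is done.

```bash
ls; mkdir -p pics; python3 - <<'E'
from station import arm, snapshot, camera_info
import cv2,numpy as np
ims=[snapshot(n) for n in("scene","side","wrist")]
for n,i in zip(("scene","side","wrist"),ims): cv2.imwrite(f"pics/{n}0.png",i)
for n in("scene","side","wrist"): print(n,camera_info(n))
print(arm.read_time(),arm.read_tool_pos(),arm.read_eef_rot(),arm.read_ft_force())
E
```

```text
pics
scene {'fx': 379.35495090464974, 'fy': 379.35495090464974, 'cx': 280.72178349744496, 'cy': 208.94195942300436, 'R': array([[-0.61709123,  0.78686195,  0.00683313],
       [ 0.68776613,  0.5435545 , -0.48117175],
       [-0.38232992, -0.29222727, -0.87659971]]), 't': array([ 0.37701288, -0.3203356 ,  1.29885335])}
side {'fx': 399.40337961250367, 'fy': 399.40337961250367, 'cx': 275.99915166460767, 'cy': 207.18595108520117, 'R': array([[-0.984323  , -0.17588773,  0.01310498],
       [-0.13624037,  0.71104709, -0.68981925],
       [ 0.11201248, -0.68079038, -0.72386301]]), 't': array([0.52895319, 0.16223035, 1.11135667])}
wrist {'fx': 359.5477507336574, 'fy': 359.5477507336574, 'cx': 274.37388539750435, 'cy': 208.13643377365622, 'T_tool_cam': array([[-5.55389992e-04, -9.63520579e-01, -2.67633679e-01,
         6.70668567e-02],
       [ 9.99999743e-01, -6.56554262e-04,  2.88505144e-04,
         1.04111277e-03],
       [-4.53696676e-04, -2.67633450e-01,  9.63520695e-01,
        -7.06440366e-02],
       [ 0.00000000e+00,  0.00000000e+00,  0.00000000e+00,
         1.00000000e+00]])}
0.15 [ 0.18812926 -0.6217213   0.30300016] [ 9.89221613e-01  1.46422722e-01 -1.63202589e-04 -9.79455923e-04] [-0.34720642  1.53161753  0.28697661]
```

View pics/scene0.png

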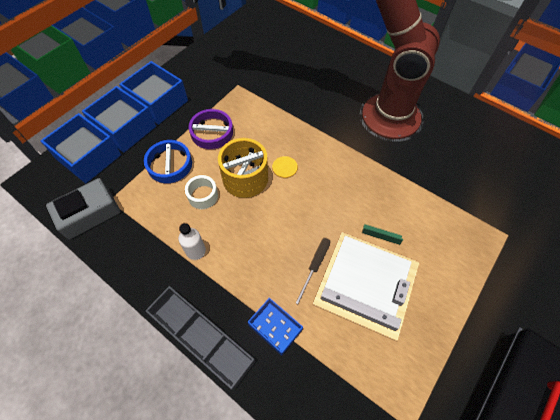

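View pics/side0.png

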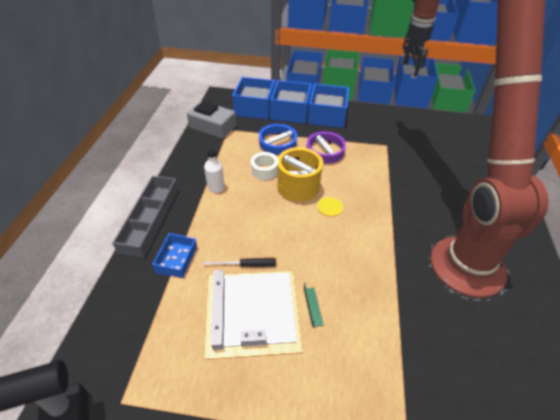

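The scene picture shows the yellow pile at about (243,165), with blue (168,160) and purple (211,128) decoy rings. The yellow cap is at (285,167) and the tape at (202,191). The jig bed is at (368,275), with the long fence along its lower-left edge (362,308) and the short stop at (401,291). The yellow pile fits ring_top: right colour, and three rings high. Next I'll take rough positions and confirm with an enlarged crop.

```bash
cat > h.py <<'E'
from station import arm, snapshot, camera_info, ticket
import cv2, numpy as np
from scipy.spatial.transform import Rotation as Ro
def cam(n, pose=None):
    c=camera_info(n); K=np.array([[c["fx"],0,c["cx"]],[0,c["fy"],c["cy"]],[0,0,1]])
    if n=="wrist":
        p,q=pose; T=np.eye(4); T[:3,:3]=Ro.from_quat(q).as_matrix(); T[:3,3]=p
        M=np.linalg.inv(T@c["T_tool_cam"]); return K,M[:3,:3],M[:3,3]
    return K,np.array(c["R"]),np.array(c["t"])
def cast(px,z,C):
    K,R,t=C; px=np.atleast_2d(np.float64(px)); o=-R.T@t
    d=(np.linalg.inv(K)@np.c_[px,np.ones(len(px))].T).T@R
    return o+d*((z-o[2])/d[:,2])[:,None]
def proj(X,C):
    K,R,t=C; y=(np.atleast_2d(X)@R.T+t)@K.T; return y[:,:2]/y[:,2:]
def quat(yaw):  # tool down, tool x axis at yaw in world
    return (Ro.from_euler('z',yaw)*Ro.from_euler('x',np.pi)).as_quat()
def wrist(name):
    pose=(arm.read_tool_pos(),arm.read_eef_rot()); im=snapshot("wrist"); cv2.imwrite(f"pics/{name}.png",im)
    np.savez(f"pics/{name}.npz",p=pose[0],q=pose[1]); return im,cam("wrist",pose)
def load(name):
    d=np.load(f"pics/{name}.npz"); return cv2.imread(f"pics/{name}.png"),cam("wrist",(d["p"],d["q"]))
E
python3 - <<'E'
from h import *
C=cam("scene"); S=cam("side")
im=cv2.imread("pics/scene0.png")
print("ring",cast([243,158],.114,C)[0],cast([300,163],.114,S)[0])
print("bar ends",cast([[223,165],[263,153]],.106,C))
print("cap",cast([285,167],.006,C)[0],cast([330,207],.006,S)[0])
print("tape",cast([202,185],.048,C)[0])
print("jig bed corners",cast([[342,240],[412,265],[400,318],[325,290]],.018,C))
print("fence ends",cast([[325,290],[400,325]],.048,C),"stop",cast([[407,279],[398,303]],.048,C))
a=im[105:215,130:310];cv2.imwrite("pics/crop.png",cv2.resize(a,None,fx=4,fy=4,interpolation=cv2.INTER_CUBIC))
E
```

```text
ring [ 0.50815861 -0.21655914  0.114     ] [ 0.50183024 -0.212763    0.114     ]
bar ends [[ 0.55729091 -0.24907136  0.106     ]
 [ 0.45517893 -0.18760265  0.106     ]]
cap [ 0.39801614 -0.15005756  0.006     ] [ 0.39198099 -0.14805005  0.006     ]
tape [ 0.62160073 -0.28261259  0.048     ]
jig bed corners [[0.50106844 0.12994429 0.018     ]
 [0.44562778 0.31859999 0.018     ]
 [0.58920914 0.36308377 0.018     ]
 [0.64679288 0.17405136 0.018     ]]
fence ends [[0.65621638 0.17663384 0.048     ]
 [0.61505939 0.36805757 0.048     ]] stop [[0.50285444 0.32497165 0.048     ]
 [0.57125577 0.33765146 0.048     ]]
```

View pics/crop.png

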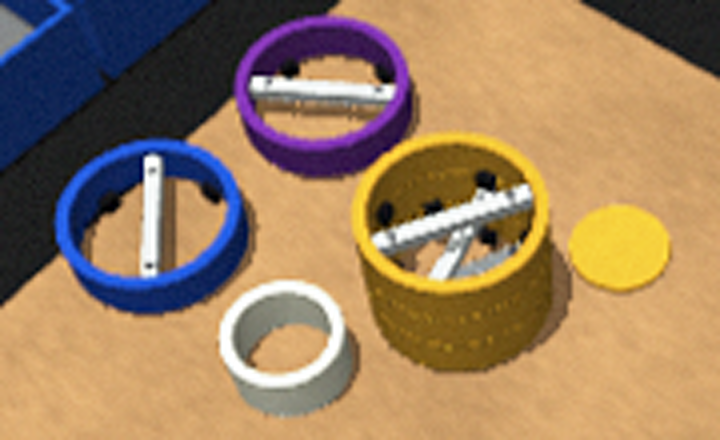

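The crop confirms it. The top yellow ring's rim is centred at crop (450,210), and its white bar runs from (378,243) to (530,197). The mid ring's bar below points another way. The purple and blue rings stand on their own and aren't meant. I'll take a wrist look over the pile next.

```bash
python3 - <<'E'
from h import *
yaw=np.deg2rad(-31)
# choose yaw variant with best final-joint margin
best=None
for k in(0,np.pi):
    j=arm.ik([.506,-.217,.31],quat(yaw+k))
    print(k,None if j is None else np.round(j,2))
    if j is not None and (best is None or abs(j[6])<abs(best[1][6])): best=(k,j)
arm.movep([.506,-.217,.31],quat(yaw+best[0])); arm.pause(.3)
im,C=wrist("w1"); print(arm.read_time(),arm.read_tool_pos(),best[0])
E
```

```text
0 [ 0.28  0.45  0.12  1.71 -0.06  0.98 -1.68]
3.141592653589793 [ 0.78  0.52 -0.65  1.69  0.36  1.05  1.05]
2.3667 [ 0.50589352 -0.21732146  0.30996381] 3.141592653589793
```

View pics/w1.png

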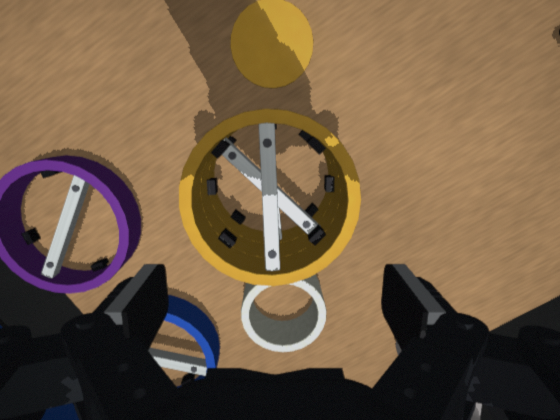

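The wrist picture shows the top ring's rim centred at about (270,197) and its bar from (267,123) to (272,270). The mid bar lies below it at an angle. Now I'll measure the rim as a circle at z=0.114 and the bar at z=0.106.

```bash
python3 - <<'E'
from h import *
im,C=load("w1")
hsv=cv2.cvtColor(im,cv2.COLOR_BGR2HSV)
m=cv2.inRange(hsv,(18,150,70),(32,255,255)); m=cv2.morphologyEx(m,cv2.MORPH_CLOSE,np.ones((5,5)))
cs=[c for c in cv2.findContours(m,0,2)[0] if cv2.contourArea(c)>800]
for c in cs: print(cv2.boundingRect(c),cv2.contourArea(c))
c=max(cs,key=cv2.contourArea); h=cv2.convexHull(c)[:,0]
P=cast(h,.114,C)[:,:2]
def circ(P):
    s=np.linalg.lstsq(np.c_[2*P,np.ones(len(P))],(P**2).sum(1),rcond=None)[0]; return s[:2],np.sqrt(s[2]+s[:2]@s[:2])
for _ in range(4):
    o,r=circ(P); e=np.linalg.norm(P-o,axis=1)-r; P=P[abs(e)<max(.0015,1.5*e.std())]
print("rim",o,r,len(P),e.std())
b=cv2.inRange(hsv,(0,0,115),(180,60,255)); k=np.zeros_like(b); cv2.rectangle(k,(255,118),(285,275),255,-1)
# bar rows: mid column of the white run nearest the seed line
pts=[]
for v in range(135,262,3):
    u0=267+(v-123)*5/147; row=np.where(b[v,int(u0)-13:int(u0)+14]>0)[0]
    if len(row): pts.append((row.mean()+int(u0)-13,v,len(row)))
pts=np.array(pts); w=np.median(pts[:,2]); q=pts[abs(pts[:,2]-w)<=2][:,:2]
B=cast(q,.106,C)[:,:2]; vx,vy,x0,y0=cv2.fitLine(B.astype(np.float32),2,0,.01,.01).ravel()
print("bar w px",w,len(q),"yaw",np.rad2deg(np.arctan2(vy,vx)),"offset of rim centre from bar",(o[0]-x0)*vy-(o[1]-y0)*vx,"foot",np.array([x0,y0])+((o-[x0,y0])@[vx,vy])*np.array([vx,vy]))
E
```

```text
(179, 109, 182, 177) 25009.5
(230, 0, 83, 88) 5715.0
rim [ 0.50516803 -0.22324941] 0.0696134458039283 58 0.0001364052879541997
bar w px 17.0 21 yaw -28.579256 offset of rim centre from bar 0.00029159344270506026 foot [ 0.50530752 -0.22299334]
```

The rim fit is r=69.6 mm (70 expected), and the bar passes 0.3 mm from its centre. Before grasping I'll take one close look at the jig.

```bash
python3 - <<'E'
from h import *
J=[]
for d in range(0,360,15):
    j=arm.ik([.53,.25,.37],quat(np.deg2rad(d)))
    if j is not None: J.append((np.abs(j-arm.read_joint_positions()).max(),d,np.round(j,2)))
for x in sorted(J,key=lambda x:x[0])[:6]: print(x)
arm.move_gripper(.45,80)
arm.movep([.53,.25,.37],quat(np.deg2rad(min(J,key=lambda x:x[0])[1]))); arm.pause(.3)
wrist("w2"); print(arm.read_time())
E
```

```text
(np.float64(0.6680832099043819), 240, array([ 0.12,  0.65, -1.08,  1.5 ,  0.58,  1.34,  1.61]))
(np.float64(0.6851086654608434), 225, array([ 0.1 ,  0.63, -1.03,  1.5 ,  0.55,  1.32,  1.37]))
(np.float64(0.7054531874271983), 210, array([ 0.08,  0.62, -0.98,  1.5 ,  0.52,  1.31,  1.14]))
(np.float64(0.728744736970484), 195, array([ 0.06,  0.6 , -0.93,  1.5 ,  0.49,  1.29,  0.91]))
(np.float64(0.7546007052789914), 180, array([ 0.03,  0.58, -0.87,  1.5 ,  0.45,  1.27,  0.68]))
(np.float64(0.7826491721764964), 165, array([ 0.  ,  0.56, -0.81,  1.5 ,  0.42,  1.26,  0.45]))
4.9667
```

View pics/w2.png

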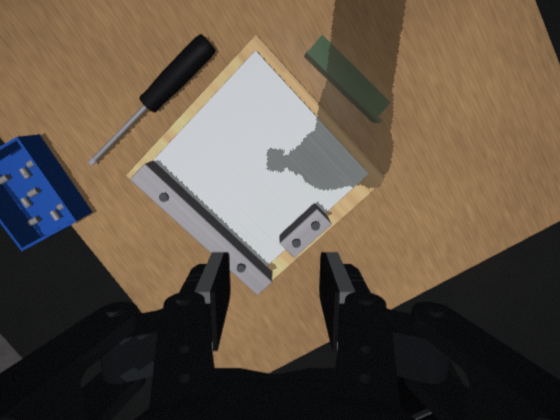

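The picture shows the bed with the fence's inner foot line running from about (157,162) to (272,266). The stop's inner face is around (280,238)–(318,205), and the screwdriver and bracket are clear of both. I'll fit the foot lines on z=0.018 from the white-to-dark transitions.

```bash
python3 - <<'E'
from h import *
im,C=load("w2"); g=cv2.GaussianBlur(cv2.cvtColor(im,cv2.COLOR_BGR2GRAY),(3,3),0).astype(float)
def edge(a,b,n=25,s=10,lo=.12,hi=.88):
    a,b=np.float64(a),np.float64(b); d=(b-a)/np.linalg.norm(b-a); nr=np.array([-d[1],d[0]]); out=[]
    for t in np.linspace(lo,hi,n):
        L=a+(b-a)*t+np.arange(-s,s+.1,.5)[:,None]*nr
        v=cv2.remap(g.astype(np.float32),L[:,0].astype(np.float32)[None],L[:,1].astype(np.float32)[None],1)[0]
        i=np.abs(v[4:]-v[:-4]).argmax()+2; out.append(L[i])
    return np.array(out)
def line(p,z,name):
    X=cast(p,z,C)[:,:2].astype(np.float32)
    for _ in range(3):
        vx,vy,x,y=cv2.fitLine(X,cv2.DIST_HUBER,0,.001,.001).ravel(); r=(X[:,0]-x)*vy-(X[:,1]-y)*vx
        X=X[abs(r)<max(.0015,1.5*r.std())]
    print(name,np.rad2deg(np.arctan2(vy,vx))%180,(x,y),r.std(),len(X)); return np.array([vx,vy]),np.array([x,y])
F=line(edge((157,162),(272,266)),.018,"fence foot")
S=line(edge((281,236),(316,205),s=6),.018,"stop foot (z=.018)")
S2=line(edge((281,240),(318,208),s=5),.048,"stop top (z=.048)")
N=line(edge((257,52),(160,158)),.018,"bed edge -y")
# jig x axis = normal of fence pointing away from the bed
nx=np.array([F[0][1],-F[0][0]]); bed=cast([250,160],.018,C)[0,:2]
if (F[1]-bed)@nx<0: nx=-nx
for name,s in(("foot",S),("top",S2)):
    ny=np.array([-nx[1],nx[0]]); ny*=np.sign((s[1]-bed)@ny)
    px=F[1]@nx-.07; py=s[1]@ny-.07
    print(name,"seat",nx*px+ny*py,"jig yaw",np.rad2deg(np.arctan2(nx[1],nx[0])),"ny",ny,"bed -y edge to seat",py-N[1]@ny)
for q in [(317,207),(281,239)]: print(cast(q,.048,C)[0]@np.r_[nx,0]-px)
E
```

```text
fence foot 104.14724 (np.float32(0.6188766), np.float32(0.2672092)) 0.0004928301 22
stop foot (z=.018) 14.493326 (np.float32(0.5318028), np.float32(0.31403887)) 0.00021245514 25
stop top (z=.048) 14.098131 (np.float32(0.53501093), np.float32(0.31428885)) 0.00018938423 25
bed edge -y 14.339095 (np.float32(0.55139863), np.float32(0.14361976)) 0.00016917143 25
foot seat [0.5518083 0.246892 ] jig yaw 14.147232 ny [-0.24441445  0.9696709 ] bed -y edge to seat 0.10003997
top seat [0.55194074 0.24636671] jig yaw 14.147232 ny [-0.24441445  0.9696709 ] bed -y edge to seat 0.09949825
-0.027901610302862867
0.027963229760160524
```

Everything checks out: the stop spans ±28 mm (±30 expected), the −y bed edge is at 100 mm, and seat is (0.552,0.2466) with yaw 14.2°. Now grasp and lift.

```bash
python3 - <<'E'
from h import *
q=quat(np.deg2rad(151.4)); x,y=.5052,-.2231
arm.movep([x,y,.25],q); arm.line_to([x,y,.175],.15); arm.line_to([x,y,.153],.05)
print(arm.read_tool_pos(),arm.read_ft_force())
arm.move_gripper(0,80); arm.pause(.2)
print("open",arm.read_opening(),arm.read_finger_force(),arm.read_ft_force())
arm.line_to([x,y,.21],.06); arm.pause(.3)
arm.line_to([x,y,.25],.12); arm.pause(.3)
print(arm.read_time(),arm.read_tool_pos(),arm.read_opening(),arm.read_finger_force(),arm.read_ft_force(),arm.read_wrist_torque())
cv2.imwrite("pics/scene1.png",snapshot("scene"))
E
```

```text
[ 0.50518345 -0.22304724  0.15283129] [-0.45386784 -0.50328528  0.28286392]
open 0.12400682432755747 78.65382313728333 [-0.74136546  0.49037926  4.45822053]
10.725 [ 0.50489312 -0.22304312  0.24930245] 0.12741624265920554 78.04448962211609 [ 0.66263915  0.52142745 -3.50168914] [0.00694815 0.02677418 0.03671641]
```

View pics/scene1.png

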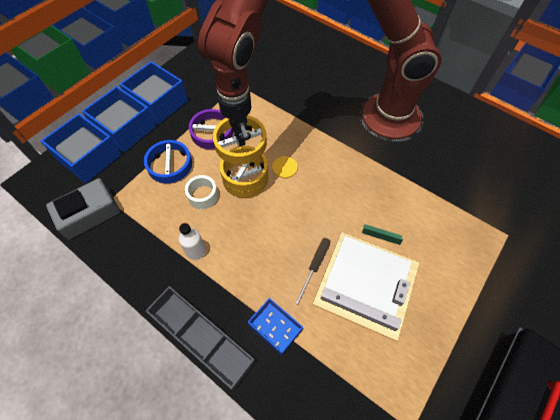

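Only the top ring hangs from the gripper, at (240,137), with the pile undisturbed at (243,172); the measured weight is about 3.5 N. Now carry it over the jig and go down to just above the bed, 8 mm short of fence and stop.

```bash
cat >> h.py <<'E'
SEAT=np.array([.5519,.2466,.018]); A=np.deg2rad(14.2)
JX=np.array([np.cos(A),np.sin(A),0]); JY=np.array([-np.sin(A),np.cos(A),0]); JZ=np.array([0,0,1.])
Rj=np.array([JX,JY,JZ])
def tcp(e): return SEAT+[0,0,.081]+Rj.T@np.asarray(e,float)   # ring at jig offset e
def ring_at(): return Rj@(arm.read_tool_pos()-SEAT-[0,0,.081])
def force(n=6):
    f=[]
    for _ in range(n): f.append(arm.read_ft_force()); arm.pause(.02)
    return Rj@np.mean(f,0)
E
python3 - <<'E'
from h import *
q=quat(A+np.deg2rad(135))
arm.movep(tcp([-.008,-.008,.12]),q); arm.line_to(tcp([-.008,-.008,.02]),.12); arm.line_to(tcp([-.008,-.008,.004]),.03)
arm.pause(.4); f=force(10); np.save("f0.npy",f)
print(arm.read_time(),"f0",f,"at",ring_at()*1e3)
wrist("w3"); t=arm.read_time(); arm.line_to(tcp([-.0075,-.0075,.0035]),.02); print("step dt",arm.read_time()-t)
E
```

```text
14.7 f0 [ 0.24672565  0.19656508 -3.18704724] at [-7.99090462 -8.01351761  4.02693688]
step dt 0.25
```

View pics/w3.png

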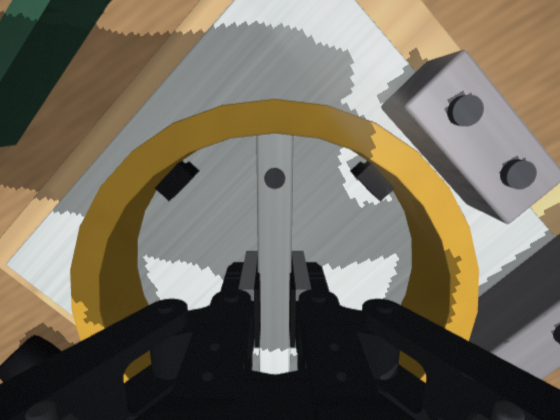

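The ring hangs level just above the bed, a few mm short of the stop block at (475,130) and the fence at (520,310). Now the diagonal push, servoing the target on the measured force until there's about 10 N on each face.

```bash
python3 - <<'E'
from h import *
f0=np.load("f0.npy"); c=np.array([-7.5,-7.5,3.5]); goal=np.array([-10,-10,11.]); s=np.array([1,1,-1])
for i in range(40):
    f=force(4)-f0; n=f*-s   # normal force on fence, stop, bed (positive = pressed)
    print(i,np.round(c,2),np.round(n,1),np.round(ring_at()*1e3,2))
    e=np.abs(goal)-n
    if (abs(e)<1).all(): break
    d=np.clip(.08*e,-.5,np.where(n<2,1.0,.5))
    if i<4: d=np.minimum(d,.9)
    c=c+s*d
    if abs(c).max()>14: print("far"); break
    arm.line_to(tcp(c*1e-3),.02)
np.save("c.npy",c); arm.pause(.5)
print(arm.read_time(),"n",(force(10)-f0)*-s,arm.read_wrist_torque(),arm.read_finger_force(),arm.read_opening())
E
```

```text
0 [-7.5 -7.5  3.5] [ 0.3 -0.4  0.3] [-7.49 -7.46  3.46]
1 [-6.72 -6.67  2.64] [ 0.4  0.3 -0.6] [-6.75 -6.62  2.59]
2 [-5.96 -5.89  1.74] [ 0.2  0.2 -0.3] [-5.97 -5.85  1.7 ]
3 [-5.18 -5.1   0.84] [0.4 0.6 0.3] [-5.19 -5.08  0.8 ]
4 [-4.41 -4.35 -0.02] [1.2 1.1 4.8] [-4.18 -4.28  0.52]
5 [-3.7  -3.64 -0.51] [2.4 1.4 9. ] [-3.52 -3.71  0.5 ]
6 [-3.2  -2.95 -0.67] [2.5 1.7 9.6] [-2.92 -3.13  0.5 ]
7 [-2.7  -2.28 -0.78] [ 2.4  2.1 10.3] [-2.35 -2.56  0.51]
8 [-2.2  -1.78 -0.83] [ 2.3  2.5 10.4] [-1.88 -2.1   0.46]
9 [-1.7  -1.28 -0.88] [ 2.5  2.3 10.7] [-1.34 -1.62  0.48]
10 [-1.2  -0.78 -0.9 ] [ 2.7  3.  11.6] [-0.84 -1.16  0.49]
11 [-0.7  -0.28 -0.86] [ 2.8  2.6 10.9] [-0.32 -0.64  0.5 ]
12 [-0.2   0.22 -0.87] [ 2.5  2.2 11. ] [ 0.18 -0.16  0.48]
13 [ 0.3   0.72 -0.87] [ 2.5  1.9 10.6] [0.71 0.33 0.49]
14 [ 0.8   1.37 -0.9 ] [ 2.7  2.4 11.3] [1.14 0.77 0.48]
15 [ 1.3   1.87 -0.88] [ 3.3  2.5 12.4] [1.22 0.88 0.5 ]
16 [ 1.8   2.37 -0.77] [ 4.5  4.5 12.4] [1.39 0.92 0.51]
17 [ 2.24  2.81 -0.65] [ 4.8  4.6 12.8] [1.51 1.   0.46]
18 [ 2.65  3.24 -0.51] [ 5.6  5.4 13.1] [1.71 1.04 0.48]
19 
[... 563 characters left out ...]
8] [ 6.1  7.7 11.6] [4.55 1.35 0.48]
30 [6.5  6.34 0.53] [ 5.9  8.5 10.9] [4.84 1.37 0.5 ]
31 [6.83 6.46 0.51] [ 5.9  8.6 11.4] [5.09 1.42 0.49]
32 [7.15 6.57 0.55] [ 6.8  8.7 12. ] [5.15 1.4  0.47]
33 [7.41 6.67 0.63] [ 6.6  9.2 12. ] [5.18 1.41 0.49]
34 [7.68 6.74 0.7 ] [ 7.2  9.1 11.6] [5.25 1.45 0.52]
35 [7.91 6.81 0.76] [ 7.3  9.1 12.1] [5.27 1.49 0.51]
36 [8.13 6.88 0.84] [ 8.   9.2 12.3] [5.3  1.45 0.5 ]
37 [8.29 6.95 0.94] [ 8.3  9.1 12.2] [5.29 1.47 0.48]
38 [8.42 7.02 1.04] [ 8.7  9.2 12. ] [5.33 1.48 0.5 ]
39 [8.53 7.08 1.11] [ 7.9  9.5 11.6] [5.34 1.47 0.49]
28.1667 n [ 9.0569684   9.23687367 11.60084517] [-1.99452923  1.05339083  0.20539432] 79.68996405601501 0.12494156435589673
```

Forces are nearly right, but x crept from 1.2 to 5.3 mm at about 6 N. I need to know whether the ring slid there or slipped in the grip, so I'll look before handing in.

```bash
python3 - <<'E'
from h import *
wrist("w4"); R=Ro.from_quat(arm.read_eef_rot()).as_matrix(); print(np.round(R,4), (Rj@R)[:,2], np.rad2deg(np.arctan2(R[1,0],R[0,0]))-14.2)
cv2.imwrite("pics/scene2.png",snapshot("scene"));cv2.imwrite("pics/side2.png",snapshot("side"))
print(arm.read_time())
E
```

```text
[[-0.8581  0.5135 -0.0063]
 [ 0.5135  0.8579 -0.0143]
 [-0.0019 -0.0155 -0.9999]] [-0.00964252 -0.01230663 -0.99987778] 134.90028133560227
28.4833
```

View pics/w4.png

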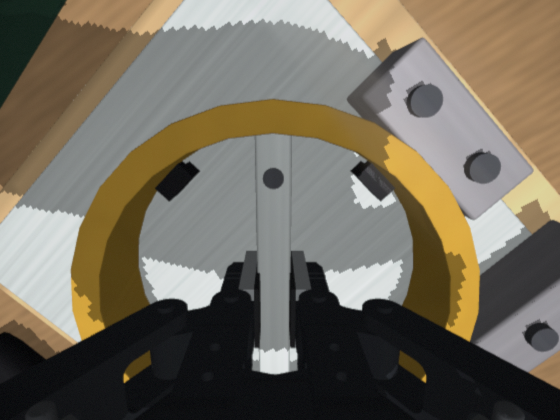

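The ring sits in the grip as before (bar and hole at the same pixels), so it really slid. The fence foot line in w2 was jagged, which means it was probably the edge of the fence's shadow, putting my fence estimate short. I'll re-measure the fence's top inner edge (z=0.048) and the stop block ends from w2, and the ring's rim from w4.

```bash
python3 - <<'E'
from h import *
def fit(im,C,a,b,z,name,s=5,ax=0):
    g=cv2.GaussianBlur(cv2.cvtColor(im,cv2.COLOR_BGR2GRAY),(3,3),0).astype(np.float32)
    a,b=np.float64(a),np.float64(b); d=(b-a)/np.linalg.norm(b-a); nr=np.array([-d[1],d[0]]); o=[]
    for t in np.linspace(.15,.85,25):
        L=(a+(b-a)*t+np.arange(-s,s+.1,.5)[:,None]*nr).astype(np.float32)
        v=cv2.remap(g,L[:,:1].T.copy(),L[:,1:].T.copy(),1)[0]; o.append(L[np.abs(v[4:]-v[:-4]).argmax()+2])
    o=np.array(o); X=(cast(o,z,C)-SEAT)@Rj.T*1e3
    print(name,"jig x/y median",np.round(np.median(X,0)[:2],1),"spread",np.round(X.std(0)[:2],1),"px ends",np.round(o[[0,-1]]))
im,C=load("w2")
pr=lambda P:np.round(proj(SEAT+np.array(P)@Rj,C)).tolist()
for x in(.070,.0745): print("predicted fence top inner",x,pr([[x,-.1,.03],[x,.1,.03]]),"foot",pr([[x,-.1,0],[x,.1,0]]))
ends=lambda p,q:proj(SEAT+np.array([p,q])@Rj,C)
fit(im,C,*ends([.072,-.09,.03],[.072,.09,.03]),.048,"fence top inner",7)
fit(im,C,*ends([.098,-.09,.03],[.098,.09,.03]),.048,"fence top outer",7)
fit(im,C,*ends([-.03,.071,.03],[-.03,.095,.03]),.048,"stop end -x",6)
fit(im,C,*ends([.03,.071,.03],[.03,.095,.03]),.048,"stop end +x",6)
im,C=load("w4"); hsv=cv2.cvtColor(im,cv2.COLOR_BGR2HSV)
m=cv2.inRange(hsv,(18,150,60),(32,255,255)); c=max(cv2.findContours(m,0,1)[0],key=cv2.contourArea)[:,0]
h=cv2.convexHull(c)[:,0]; h=h[h[:,1]<290]; P=((cast(h,.060,C)-SEAT)@Rj.T)[:,:2]
s=np.linalg.lstsq(np.c_[2*P,np.ones(len(P))],(P**2).sum(1),rcond=None)[0]; print("rim",s[:2]*1e3,"r",np.sqrt(s[2]+s[:2]@s[:2]))
im=cv2.imread("pics/w2.png")[140:300,120:340]; cv2.imwrite("pics/c2.png",cv2.resize(im,None,fx=3.5,fy=3.5,interpolation=cv2.INTER_NEAREST))
E
```

```text
predicted fence top inner 0.07 [[148.0, 159.0], [275.0, 279.0]] foot [[156.0, 156.0], [275.0, 268.0]]
predicted fence top inner 0.0745 [[145.0, 162.0], [273.0, 281.0]] foot [[154.0, 158.0], [273.0, 270.0]]
fence top inner jig x/y median [76.1 -3.5] spread [ 0.2 37.9] px ends [[168. 186.]
 [249. 260.]]
fence top outer jig x/y median [100.4  -3.5] spread [ 3.5 37.8] px ends [[158. 196.]
 [237. 270.]]
stop end -x jig x/y median [-24.3  83.2] spread [1.1 5. ] px ends [[319. 211.]
 [330. 220.]]
stop end +x jig x/y median [25.8 82.7] spread [5.1 5. ] px ends [[282. 246.]
 [291. 256.]]
rim [ 3.98025561 -0.17008378] r 0.0694400226735819
```

View pics/c2.png

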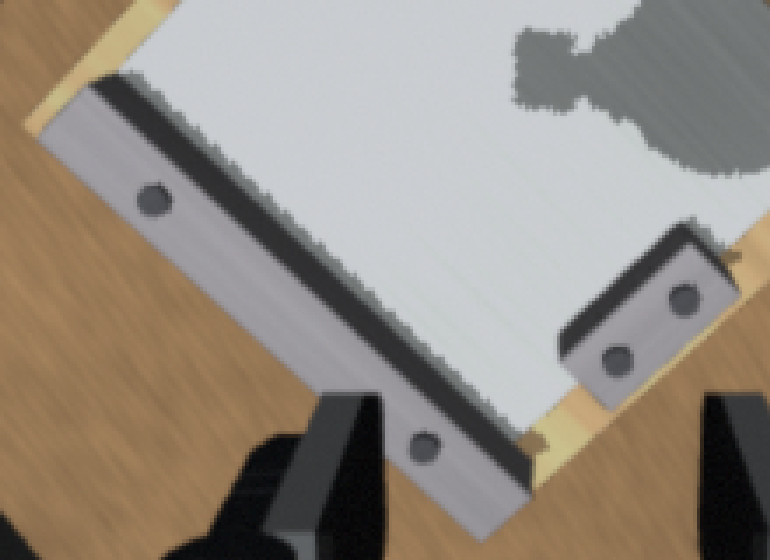

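The crop confirms it: a grey shadow band lies beyond the fence's dark face, and the true inner edge is about 75 mm from my seat estimate. So the ring, at x≈4.2 and y≈0 in my frame, really is against both fence and stop (within about 1 mm of the true seat). Sliding friction eats some of the measured lateral force. I'll raise the push a little and level the slight 0.016 rad tool lean.

```bash
python3 - <<'E'
from h import *
f0=np.load("f0.npy"); c=np.load("c.npy"); s=np.array([1,1,-1]); goal=np.array([14.5,13,14.5])
q0=Ro.from_quat(quat(A+np.deg2rad(135))); rv=np.zeros(3)
for i in range(26):
    n=(force(4)-f0)*-s; z=Ro.from_quat(arm.read_eef_rot()).as_matrix()[:,2]; t=np.cross(z,[0,0,-1])
    if i%2==0 or i>20: print(i,np.round(c,2),np.round(n,1),np.round(ring_at()*1e3,2),"tilt",np.round(np.linalg.norm(t),4))
    e=goal-n
    if (abs(e)<1.2).all() and np.linalg.norm(t)<.005: break
    if n.max()>22 or arm.read_time()>46: print("stop"); break
    c=c+s*np.clip(.12*e,-.6,.6); rv=np.clip(rv+.4*t,-.04,.04)
    arm.line_to(tcp(c*1e-3),.02,(Ro.from_rotvec(rv)*q0).as_quat())
np.save("c.npy",c); arm.pause(.5)
print(arm.read_time(),"n",(force(8)-f0)*-s,ring_at()*1e3,arm.read_finger_force()); im,C=wrist("w5")
hsv=cv2.cvtColor(im,cv2.COLOR_BGR2HSV); m=cv2.inRange(hsv,(18,150,60),(32,255,255)); k=max(cv2.findContours(m,0,1)[0],key=cv2.contourArea)[:,0]
h=cv2.convexHull(k)[:,0]; h=h[h[:,1]<290]; P=((cast(h,.060,C)-SEAT)@Rj.T)[:,:2]
a=np.linalg.lstsq(np.c_[2*P,np.ones(len(P))],(P**2).sum(1),rcond=None)[0]; print("rim",a[:2]*1e3,"r",np.sqrt(a[2]+a[:2]@a[:2]))
cv2.imwrite("pics/side3.png",snapshot("side")); im=snapshot("scene"); cv2.imwrite("pics/scene3.png",im)
cv2.imwrite("pics/c3.png",np.hstack([cv2.resize(im[210:350,290:440],(400,373)),cv2.resize(cv2.imread("pics/side3.png")[240:380,180:330],(400,373))]))
E
```

```text
0 [8.69 7.12 1.16] [ 8.7  9.8 11.2] [5.35 1.46 0.49] tilt 0.0157
2 [9.76 7.75 0.9 ] [11.8 10.8 16. ] [5.16 1.18 0.47] tilt 0.009
4 [10.32  8.22  1.3 ] [12.8 11.4 15.7] [5.05 1.05 0.5 ] tilt 0.005
6 [10.7   8.57  1.69] [12.6 11.9 15.5] [4.98 0.95 0.48] tilt 0.0031
31.2667 n [13.14677564 12.45728298 15.1024605 ] [4.97137567 0.9062089  0.48930426] 80.35381436347961
rim [ 4.02050847 -0.21211025] r 0.06946656823597722
```

View pics/c3.png

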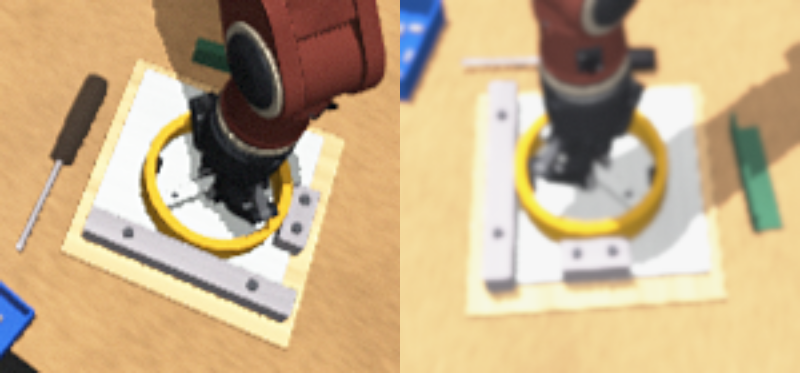

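Both views show the ring against the fence (left view (225,248), right view (520,165)) and the stop (left (290,195), right (597,240)), lying flat. Raising the push from 9 to 13 N didn't move the ring at all, so the contacts are real. Handing in while still pushing.

```bash
python3 - <<'E'
from h import *
print((force(4)-np.load("f0.npy"))*[-1,-1,1],arm.read_time()); print(ticket.finish_job())
E
```

```text
[12.83705953 11.97087711 15.68905046] 31.6167
the job is handed in; nothing more can be done
None
```

I handed the job in at 31.6 s, with the top ring flat in the corner and the gripper still pushing it there. The wrist sensor read about 13 N towards the fence, 12 N towards the stop block and 15 N down on the bed; friction takes some of the sideways push. The judge's result was not shown.

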